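Load a second slotted mass on the load-cell carrier

ROBOT

A 6-joint arm with a two-finger parallel gripper is mounted at the origin on a cart in front of the work surface, level with it; the furniture and walls round the work are solid. World frame = base frame: x ahead of the robot, y to its left, z up, the work surface at z = 0. Lengths are in m, angles in degrees, forces in N, time in s.
With the tool pointing down it reaches from about 0.375 to 0.925 m from the base axis. Payload 5.7 kg.
Tool frame: the origin (TCP) lies on the centre line of the jaws, within the pads' length; the fingertips stand 19 mm ahead of it and the grasp point (between the pads) is the TCP; z points along the fingers, y is the direction in which the jaws open and shut (so a half turn about z gives the same grasp; the last joint's range is limited). The gripper opens to 88 mm and grips with 3 to 60 N. Pads are 20 mm wide; open, the fingers measure 115 mm over their backs; the gripper's body (75 mm by 178 mm) begins 61 mm behind the grasp point.
Start: joints at [-71.797, 20.558, 86.54, -0, 72.909, -6.595], TCP at [0.252, -0.545, 0.242] pointing down, gripper open.
Joint ranges: [-170.27, 170.27], [-57.76, 135], [12.27, 136.19], [-55.21, 235.2], [11.17, 155.16], [-170.74, 170.74]. Speed limits (degrees/s): [136.94, 136.94, 180, 180, 180, 180].

INTERFACE

Orientations are given as a 3x3 rotation matrix whose columns are the frame's x, y, z axes.
In Python, from cell import arm, grab_frame, get_calibration gives the robot as it stands.
- The arm moves only by the shell command python3 -m pendant 'ROWS' [FORCE]. ROWS is JSON, a list of rows, each an object with "offset": the shift along the tool's x, y, z in units of 25 mm (1.0 is 25 mm), a list of three; "delta_rot": the turn, a rotation vector about the tool's x, y, z in units of 6 degrees (1.0 is 6 degrees), a list of three; "fingers": the finger opening in mm, from 0 to 87.8. In form: [{"offset": [dx, dy, dz], "delta_rot": [ax, ay, az], "fingers": fingers}, ...]. A call has exactly 8 rows; each row shifts and turns the commanded pose from where the row before left it, along the tool's axes as they then stand; what a row does not reach is not made up. A row lasts 1/8 s, in which the tool goes at most 62.5 mm and 10.7 degrees, less where a joint would pass 70% of its speed; a pose out of reach is approached as far as the arm can. A call is refused whole if a number of a shift passes 1 or a number of a turn 1, either way. A call with a gripper value outside its range is refused whole. The fingers move at their own pace and stop on an object; FORCE is the grip in N (left out, the last holds). Time passes only in rows, so rows that do not move let the fingers close, or fill a call up. It gives the time, the measured TCP pose, the force and the opening at its end, in the units of the state.
- arm.read_state(): the state, without advancing time (a new reading comes with each control period).
- grab_frame(name): name is "side" or "top"; returns (picture, depth): 400x640x3 uint8, red, green, blue; 400x640 float32, m along the optical axis (not along the pixel's ray), 0 where there is no reading.
- get_calibration(name): a dict with "fx", "fy", "cx", "cy" (pixels), "T" (4x4, takes a point from camera to world coordinates). Camera axes: x right, y down, z forward; pixel columns grow to the right and rows downward; lengths in m; the calibration is good to about 2 mm. A picture is of the moment at which its call begins. get_calibration takes no time and is no camera call.
- arm.sign_off(): hands the job in, once; it reports no verdict.
The state is a dict: "t": time; "joint_pos": joint angles; "qvel": joint speeds; "effort": joint torques, N m; "tcp_pos": TCP position; "tool_rot": TCP orientation; "wrist_force": force on the tool from outside, world axes, zero at the start; "moment": the same for the moment, N m; "gripper_width": opening from 0.0 (shut) to 1.0 (fully open).
Only numpy, scipy, OpenCV 4.12 (cv2) and the standard library are available. Lean on these libraries where they do the work, as an engineer would, in place of code of your own. Each camera call takes 0.05 s, during which the arm holds its last target.

TASK

The load cell is to be checked with two large masses. Pick up the large slotted mass from the bench, slide it sideways onto the stem of the carrier on top of the mass already there until it is fully home, let it down onto that mass and turn it a quarter turn, so that it is locked on the stem with its slot pointing the opposite way to the slot of the mass below; then let go. Work gently, by feel: the cell is delicate and must never be pushed hard, and the small mass stays where it lies.

Things in the scene. Friction and masses are not known exactly. Their poses are not given: they have to be found in the camera images.
- fixture: Load-cell check fixture, fixed on the bench: base plate 90 x 205 mm, a load-cell beam (top 44 mm up) along +y, on its free end the mass carrier (66 mm platter, first mass, stem). Origin on the bench under stem_near; z up, x across the beam, roughly away from the robot. It must never feel more than 15 N of contact, the resting mass's 3 N included.
- stem_near (a point): Nearest place of the stem's axis, at the flat top of the first mass, 80 mm up; axes as fixture. The carrier is clamped through slots: stem, first mass and knob really stand 2 to 26 mm further on along +x and up to 7 mm off to either side in y (upright, not turned), which is not measured. A rubber bush under them gives 1 mm per 8 N in every direction and springs back.
- knob_near (a point): Nearest place of the black knob on the stem: 20 mm diameter, 110 to 126 mm above the bench; it stops masses being dropped on from above. The stem below it is a 12 mm round bar with two flats: only 6 mm thick along the fixture's y, 12 mm along x. So a mass's 9 mm slot passes the stem only while it lies along x (from either side); the 15 mm bore turns freely on it.
- first_slot (a point): Mouth of the slot of the first mass, which is already locked on the carrier, if the stem stood at stem_near: same shape as the loose large mass, underside 64 mm and top 80 mm above the bench, slot towards the fixture's +y, mouth 28 mm from the stem's axis.
- mass_centre (a point): Loose large mass: dark steel disc, 60 mm diameter, 16 mm thick, about 0.3 kg; this is its centre, half-way up (8 mm above its underside; about 88 mm above the bench once on the first mass). Its upper 9 mm has two finger flats 46 mm apart (at its +y and -y) to grip; the lower 7 mm is the full circle. +x points to the mouth of its slot, z is up.
- mass_mouth (a point): Mouth of the large mass's slot, 28 mm from its centre along its +x. A 15 mm bore in the centre, from it a slot 9 mm wide, flaring from 15 mm out to 24 mm wide at the rim. Pushed on until the stem meets the back of the bore, the disc's centre is 1.5 mm past the stem's axis.
- small_mass_centre (a point): Centre (5.5 mm above its underside) of the small slotted mass: 42 mm diameter, 11 mm thick, same steel, same kind of slot; a bystander to be left where it lies on the bench.

How it is judged (in metres and radians):
On the way:
1. the large mass is round the stem, above the first mass, its slot not yet turned (x of mass_centre in the frame of fixture between 0 and 0.029 m and y of mass_centre in the frame of fixture between -0.0095 and 0.0095 m and z of mass_centre in the frame of fixture below 0.102 m and angle between the x axis of mass_centre and the x axis of fixture, either way round below 0.45 rad), for 0.1 s.
At the end, for the whole second after the job is handed in: The large mass lies flat and still on the first mass, locked round the stem (centre 84 to 90 mm above the bench, 0 to 29 mm along x and within 9.5 mm in y of stem_near), its slot within 30 degrees of the fixture's -y (x of mass_centre in the frame of fixture between 0 and 0.029 m and y of mass_centre in the frame of fixture between -0.0095 and 0.0095 m and z of mass_centre in the frame of fixture between 0.084 and 0.09 m and angle between mass_centre's own z axis and vertical below 0.06 rad and angle between the x axis of mass_centre and the y axis of fixture, either way round below 0.52 rad and y of mass_mouth in the frame of fixture below -0.01 m and linear speed of mass below 0.01 m/s); the robot touches nothing.
It fails at once if the load-cell fixture is pushed with more than 15 N (contact force between fixture and anything else above 15 N).
It fails at once if the small mass is moved more than 15 mm (distance of small_mass_centre from where it was at the start of the episode above 0.015 m).
It also fails if it takes over 56 s, if anything falls off the work surface, if the arm or the gripper's body presses on something with over 40 N, if the wrist force passes 120 N, or if a joint passes its speed limit or range.

## Working session

There is one attempt and no reset: what is moved stays moved. The work goes in short steps, Python scripts to look and compute and a shell command to move; the robot and the scene stay as the last step left them, time stands still between calls to the robot, and variables do not carry over. Pictures are saved under pics/ and viewed, and the job is handed in when it is done.

```bash
mkdir -p pics; ls; python3 - <<'E'
from cell import arm, grab_frame, get_calibration
import cv2, numpy as np
s=arm.read_state(); print({k:np.round(v,3).tolist() for k,v in s.items()})
for n in("side","top"):
    p,d=grab_frame(n); cv2.imwrite(f"pics/{n}0.png",p[:,:,::-1]); np.save(f"pics/{n}0.npy",d)
    c=get_calibration(n); print(n,c["fx"],c["fy"],c["cx"],c["cy"]); print(np.round(c["T"],4))
E
```

```text
pics
{'t': 0.0, 'joint_pos': [-71.8, 20.597, 86.598, -0.0, 72.907, -6.595], 'qvel': [0.013, -0.019, 0.036, -0.022, -0.012, 0.081], 'effort': [-0.001, -51.539, -27.073, 0.067, 0.035, -0.0], 'tcp_pos': [0.251, -0.544, 0.241], 'tool_rot': [[0.908, 0.419, -0.001], [0.419, -0.908, 0.002], [0.0, -0.002, -1.0]], 'wrist_force': [0.5, -0.242, 0.397], 'moment': [-0.022, -0.07, 0.017], 'gripper_width': 0.995}
side 413.27553607989 413.27553607989 318.7074390627038 200.3445552985042
[[-0.8464 -0.3516  0.4     0.1875]
 [-0.5326  0.5499 -0.6434  0.7028]
 [ 0.0063 -0.7576 -0.6527  0.6619]
 [ 0.      0.      0.      1.    ]]
top 445.8980106857448 445.8980106857448 315.7840043767012 200.38697384188816
[[-0.0051 -0.9988  0.0493  0.4951]
 [-1.      0.0049 -0.0051  0.1508]
 [ 0.0048 -0.0493 -0.9988  0.9332]
 [ 0.      0.      0.      1.    ]]
```

View pics/top0.png

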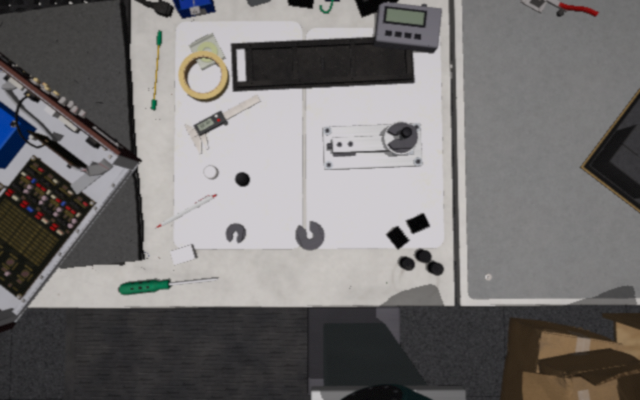

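View pics/side0.png

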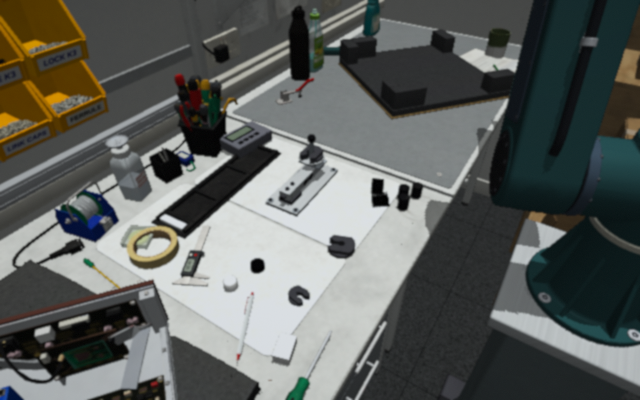

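```bash
python3 - <<'E'
import cv2
a=cv2.imread("pics/top0.png"); b=cv2.imread("pics/side0.png")
cv2.imwrite("pics/z1.png",cv2.resize(a[110:260,300:450],(600,600),interpolation=cv2.INTER_CUBIC))
cv2.imwrite("pics/z2.png",cv2.resize(b[125:275,250:400],(600,600),interpolation=cv2.INTER_CUBIC))
E
```

```text
(no output)
```

View pics/z1.png

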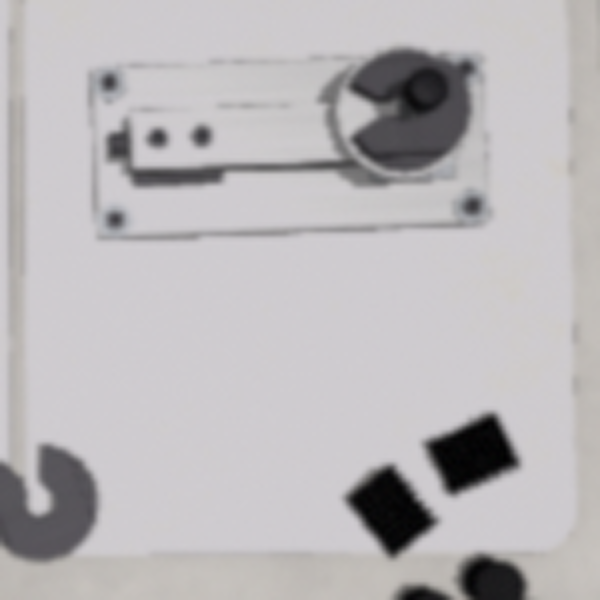

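View pics/z2.png

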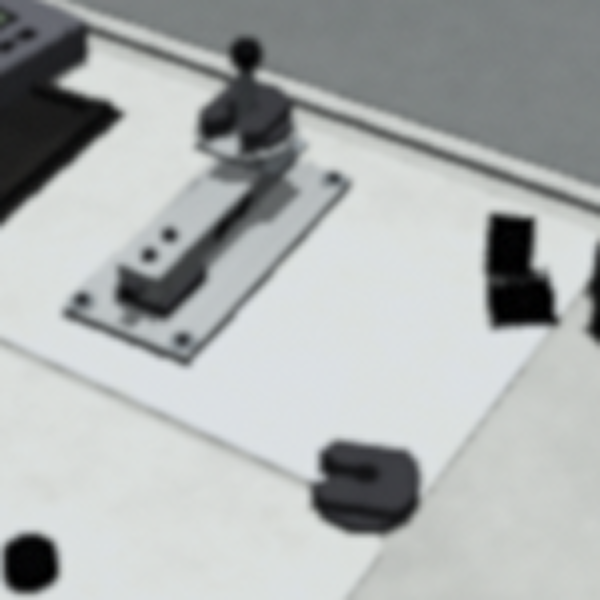

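```bash
cat > h.py <<'E'
import numpy as np, cv2
from cell import arm, grab_frame, get_calibration
def ray(cal,u,v):
    T=cal["T"]; d=np.array([(u-cal["cx"])/cal["fx"],(v-cal["cy"])/cal["fy"],1.0])
    return T[:3,3], T[:3,:3]@d
def plane(cal,u,v,z):
    o,d=ray(cal,u,v); return o+d*(z-o[2])/d[2]
def tri(r):
    A=np.zeros((3,3));b=np.zeros(3)
    for o,d in r:
        d=d/np.linalg.norm(d);P=np.eye(3)-np.outer(d,d);A+=P;b+=P@o
    x=np.linalg.solve(A,b); return x,[np.linalg.norm(np.cross(x-o,d/np.linalg.norm(d))) for o,d in r]
def px(cal,p):
    q=np.linalg.inv(cal["T"])@np.append(p,1); return q[0]/q[2]*cal["fx"]+cal["cx"],q[1]/q[2]*cal["fy"]+cal["cy"]
def blobs(img,box,th,k=8,minA=20):
    u0,v0,u1,v1=box; g=cv2.cvtColor(img,cv2.COLOR_BGR2GRAY)[v0:v1,u0:u1]
    G=cv2.resize(g,None,fx=k,fy=k,interpolation=cv2.INTER_CUBIC)
    m=(G<th).astype(np.uint8)
    cs,_=cv2.findContours(m,cv2.RETR_EXTERNAL,cv2.CHAIN_APPROX_NONE)
    out=[]
    for c in cs:
        if cv2.contourArea(c)/k/k<minA: continue
        c=(c[:,0,:].astype(float)+0.5)/k-0.5+[u0,v0]; out.append(c)
    return out
E
python3 - <<'E'
from h import *
for n,box in(("top",(380,115,425,165)),("side",(290,125,330,175))):
    g=cv2.cvtColor(cv2.imread(f"pics/{n}0.png"),cv2.COLOR_BGR2GRAY); u0,v0,u1,v1=box
    print(n,u0,v0); 
    for r in g[v0:v1:1,u0:u1:1][:48]: print(' '.join('%3d'%x for x in r))
E
```

```text
top 380 115
203 203 203 203 203 203 203 202 203 202 204 203 203 202 203 202 203 202 203 203 203 203 203 203 204 203 203 202 203 203 203 202 203 203 202 203 202 202 202 202 202 202 202 202 201
203 203 203 204 203 203 203 203 203 202 202 203 202 203 203 203 202 203 203 202 203 202 203 202 203 203 203 203 203 202 203 203 202 202 203 203 202 203 203 203 202 202 202 203 202
203 203 203 203 203 203 203 203 203 203 204 203 203 203 203 202 203 203 202 204 203 202 203 203 202 203 202 203 203 203 203 203 203 203 202 202 203 203 203 202 202 203 202 203 203
203 203 203 203 203 203 203 203 203 202 203 203 203 203 203 203 203 203 203 203 203 203 203 203 203 203 203 202 202 202 203 203 203 203 202 203 203 202 203 203 202 203 203 202 203
204 203 204 203 204 204 203 203 203 203 203 203 203 203 203 203 203 203 202 203 203 203 202 203 203 203 203 202 202 202 202 203 203 203 203 203 203 203 203 203 202 203 203 203 202
203 203 203 203 202 203 203 203 203 203 203 203 203 203 203 203 202 200 198 196 197 196 197 199 201 201 202 203 203 203 203 203 203 202 203 203 203 203 203 203 202 202 203 202 203
203 203 
[... 14544 characters left out ...]
  69  65  66  68  66  81 120 157 178 184 185 184 185 185 184
218 219 219 219 219 218 215 206 194 185 181 176 159 143 133 121 112 111 111 110 109 110 104  93  79  64  58  58  59  65  92 131 161 177 184 184 186 186 187 181
219 220 220 220 220 216 208 192 177 172 179 183 181 175 168 154 145 141 140 140 140 133 112  89  70  59  56  58  64  76  95 115 140 165 180 185 186 188 187 179
218 220 220 220 217 209 195 180 172 176 184 188 189 188 186 182 177 177 177 176 172 153 118  81  61  57  58  65  77  89  97 102 118 146 166 179 186 188 187 182
219 220 219 217 209 197 187 177 178 184 189 189 190 190 190 190 190 190 189 185 169 138  96  68  57  58  64  77  90  97  99 101 104 119 143 171 185 188 187 185
```

```bash
python3 - <<'E'
from h import *
T=get_calibration("top");S=get_calibration("side")
ti=cv2.imread("pics/top0.png");si=cv2.imread("pics/side0.png")
# loose masses
for nm,bt,bs,zc in(("large",(285,212,335,258),(315,225,365,265),.016),("small",(218,215,255,250),(280,278,318,312),.011)):
    for th in(110,140):
        for n,im,cal,b in(("top",ti,T,bt),("side",si,S,bs)):
            for c in blobs(im,b,th,minA=60):
                for z in (0.007,zc):
                  P=np.array([plane(cal,*q,z)[:2] for q in c]).astype(np.float32)
                  (cx,cy),r=cv2.minEnclosingCircle(P)
                  M=cv2.moments((P*1e5).astype(np.int32).reshape(-1,1,2)); mx,my=M['m10']/M['m00']/1e5,M['m01']/M['m00']/1e5
                  print(nm,th,n,z,"circ",round(cx,4),round(cy,4),round(r,4),"centroid",round(mx,4),round(my,4), "dir deg",round(float(np.degrees(np.arctan2(cy-my,cx-mx))),1))
d=np.load("pics/top0.npy")
for u,v in((309,245),(320,236),(300,240),(390,150),(405,148),(404,132),(403,133)):
    q=d[v,u];print(u,v,(T["T"]@np.array([(u-T["cx"])/T["fx"]*q,(v-T["cy"])/T["fy"]*q,q,1])).round(4))
E
```

```text
large 110 top 0.007 circ 0.4688 0.1599 0.0297 centroid 0.4659 0.1584 dir deg 26.7
large 110 top 0.016 circ 0.4691 0.1598 0.0294 centroid 0.4662 0.1583 dir deg 26.7
large 110 side 0.007 circ 0.4693 0.1596 0.035 centroid 0.4674 0.1593 dir deg 9.3
large 110 side 0.016 circ 0.4655 0.1671 0.0346 centroid 0.4636 0.1668 dir deg 9.3
large 140 top 0.007 circ 0.4686 0.16 0.0308 centroid 0.4662 0.1586 dir deg 29.0
large 140 top 0.016 circ 0.4689 0.1599 0.0305 centroid 0.4665 0.1585 dir deg 29.0
large 140 side 0.007 circ 0.4695 0.1596 0.0363 centroid 0.4676 0.1592 dir deg 12.7
large 140 side 0.016 circ 0.4656 0.1671 0.0358 centroid 0.4638 0.1667 dir deg 12.7
small 110 top 0.007 circ 0.4738 0.3126 0.0207 centroid 0.4765 0.3121 dir deg 171.3
small 110 top 0.011 circ 0.4739 0.3119 0.0206 centroid 0.4766 0.3114 dir deg 171.3
small 110 side 0.007 circ 0.4742 0.3149 0.023 centroid 0.4752 0.3144 dir deg 150.7
small 110 side 0.011 circ 0.4724 0.3173 0.0229 centroid 0.4734 0.3167 dir deg 150.7
small 140 top 0.007 circ 0.4738 0.3128 0.0218 centroid 0.4761 0.3124 dir deg 170.3
small 140 top 0.011 circ 0.4739 0.3121 0.0217 centroid 0.4762 0.3117 dir deg 170.3
small 140 side 0.007 circ 0.4737 0.3143 0.0241 centroid 0.475 0.3143 dir deg -178.7
small 140 side 0.011 circ 0.472 0.3166 0.024 centroid 0.4733 0.3167 dir deg -178.7
309 245 [0.4489 0.1605 0.0165 1.    ]
320 236 [0.4671 0.1378 0.016  1.    ]
300 240 [0.4593 0.1788 0.0182 1.    ]
390 150 [6.358e-01 6.000e-04 6.710e-02 1.000e+00]
405 148 [ 0.6381 -0.0269  0.0763  1.    ]
404 132 [ 0.6585 -0.0145  0.1298  1.    ]
403 133 [ 0.6573 -0.0132  0.127   1.    ]
```

```bash
python3 - <<'E'
from h import *
T=get_calibration("top");S=get_calibration("side")
ti=cv2.imread("pics/top0.png");si=cv2.imread("pics/side0.png")
k=plane(T,406.2,131.8,.126); print("knob top z.126",k)
print("proj side of axis:", [np.round(px(S,[k[0],k[1],z]),1) for z in(.126,.118,.110,.08)], "seen col 311.1, stem")
print("tri",tri([ray(T,406.0,132.0),ray(S,311.1,137.9)]))
# stem column in side between knob & mass: rows 143..147 idx
g=cv2.cvtColor(si,cv2.COLOR_BGR2GRAY)
# first mass: circle in top, z=.080 rim right/upper/lower
cs=blobs(ti,(380,118,424,160),100,minA=100)
for c in cs:
    P=np.array([plane(T,*q,.073)[:2] for q in c]).astype(np.float32)
    print("first mass circ",cv2.minEnclosingCircle(P),len(c))
# base plate: corner screws
d=np.load("pics/top0.npy")
# large mass slot direction
gt=cv2.cvtColor(ti,cv2.COLOR_BGR2GRAY).astype(np.float32)
c=np.array([.4688,.1599])
for r in(.010,.013,.017,.021,.025):
    a=np.radians(np.arange(-180,180,3)); v=[]
    for t in a:
        u,w=px(T,[c[0]+r*np.cos(t),c[1]+r*np.sin(t),.014]); v.append(cv2.getRectSubPix(gt,(1,1),(float(u),float(w)))[0,0])
    v=np.clip(np.array(v)-85,0,None); z=(v*np.exp(1j*a)).sum(); print(r,np.degrees(np.angle(z)).round(1))
cv2.imwrite("pics/z3.png",cv2.resize(ti[212:258,285:335],(750,690),interpolation=cv2.INTER_CUBIC)[:600])
cv2.imwrite("pics/z4.png",cv2.resize(ti[115:175,315:430],(800,417),interpolation=cv2.INTER_CUBIC))
E
```

```text
knob top z.126 [ 0.6596431 -0.0192765  0.126    ]
proj side of axis: [array([311.1, 135.7]), array([311.1, 138.5]), array([311.2, 141.3]), array([311.2, 151.5])] seen col 311.1, stem
tri (array([ 0.6606734 , -0.02050739,  0.11864332]), [np.float64(0.00011323053903424595), np.float64(0.0001132305390343827)])
first mass circ ((0.6614948511123657, -0.02489534392952919), 0.034653037786483765) 824
0.01 10.9
0.013 17.2
0.017 17.3
0.021 17.7
0.025 18.4
```

View pics/z3.png

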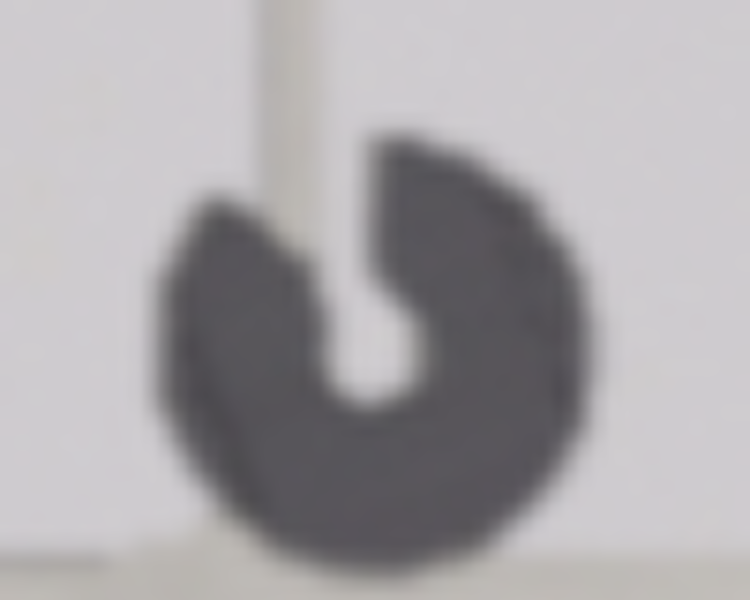

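View pics/z4.png

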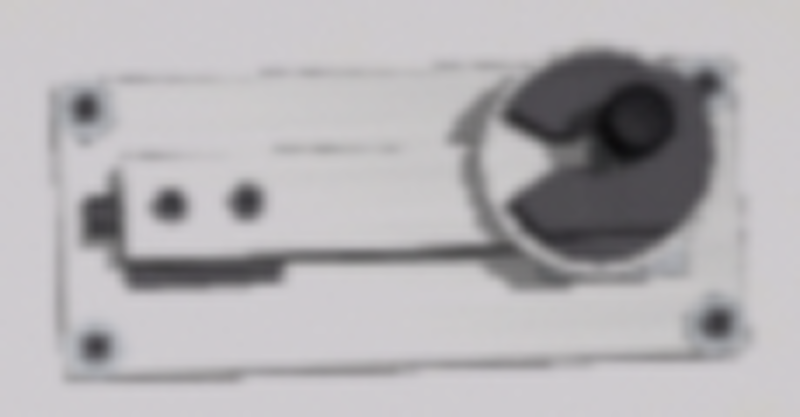

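```bash
python3 - <<'E'
from h import *
T=get_calibration("top");S=get_calibration("side")
f=lambda a,b:plane(T,315+(a+.5)/6.957-.5,115+(b+.5)/6.957-.5,.010)
s=[f(86,107),f(708,82),f(96,346),f(716,323)]
for q in s: print(q.round(4))
for a,b in((0,1),(2,3)):
    d=s[a]-s[b];print("yaw from y-dir",np.degrees(np.arctan2(d[1],d[0]))-90,np.linalg.norm(d))
for a,b in((2,0),(3,1)):
    d=s[b]-s[a];print("yaw from x-dir",np.degrees(np.arctan2(d[1],d[0])),np.linalg.norm(d))
print("bore",plane(T,285+372.5/15-.5,212+350.5/15-.5,.010),"mouth",plane(T,285+300.5/15-.5,212+167.5/15-.5,.014))
# side view: stem column fits
g=cv2.cvtColor(cv2.imread("pics/side0.png"),cv2.COLOR_BGR2GRAY)
d=np.load("pics/side0.npy")
for u,v in((340,252),(345,240),(311,137),(311,145),(318,150)):
    q=d[v,u];print(u,v,(S["T"]@np.array([(u-S["cx"])/S["fx"]*q,(v-S["cy"])/S["fy"]*q,q,1])).round(4))
cv2.imwrite("pics/z5.png",cv2.resize(cv2.imread("pics/side0.png")[225:265,315:365],(750,600),interpolation=cv2.INTER_CUBIC))
E
```

```text
[0.6879 0.122  0.01  ]
[ 0.6947 -0.0651  0.01  ]
[0.6157 0.1195 0.01  ]
[ 0.6218 -0.0663  0.01  ]
yaw from y-dir 2.0873076303910807 0.18726397806905967
yaw from y-dir 1.8788500908630397 0.1859210527193636
yaw from x-dir 2.0118784443137394 0.07221290526618211
yaw from x-dir 0.9561301519856071 0.07290347985124293
bore [0.46941419 0.15975017 0.01      ] mouth [0.49462708 0.16948182 0.014     ]
340 252 [0.4596 0.1785 0.0115 1.    ]
345 240 [0.4655 0.1471 0.0169 1.    ]
311 137 [ 0.6575 -0.0155  0.1249  1.    ]
311 145 [ 0.6592 -0.0178  0.1001  1.    ]
318 150 [ 0.6474 -0.0317  0.0819  1.    ]
```

View pics/z5.png

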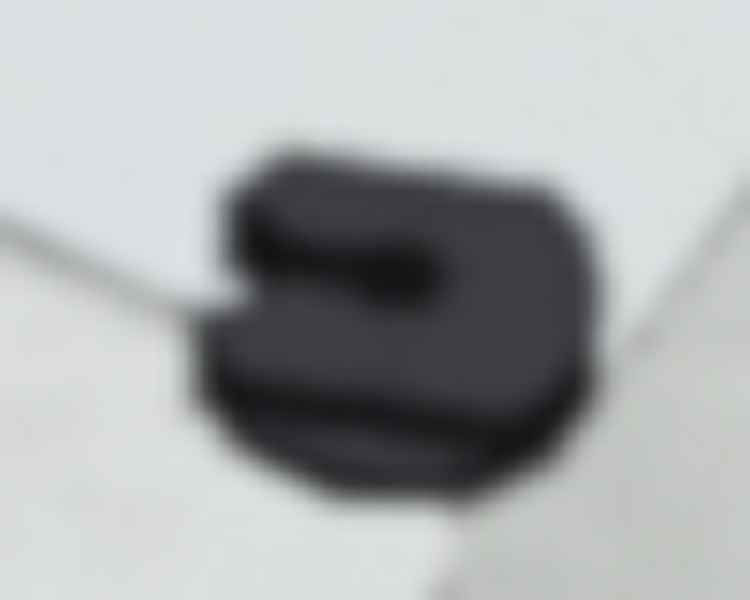

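```bash
cat > plan.py <<'E'
import sys,json; from h import *
def plan(goal,yawgoal,n,show=True,rows=8):
    s=arm.read_state();R=np.array(s["tool_rot"]);p=np.array(s["tcp_pos"])
    y=np.degrees(np.arctan2(R[1,0],R[0,0])); dy=(yawgoal-y) if abs(yawgoal-y)<200 else (yawgoal-y+180)%360-180
    step=(np.array(goal)-p)/n/.025; r=-dy/n/6
    print("from",p.round(4),"yaw",y.round(2),"dy",dy.round(2))
    for i in range(min(n,rows)):
        a=np.radians(y-i*r*6); Rt=np.array([[np.cos(a),np.sin(a),0],[np.sin(a),-np.cos(a),0],[0,0,-1]])
        print((Rt.T@step).round(2).tolist(),"rz",round(r,3))
if __name__=="__main__": 
    a=[float(x) for x in sys.argv[1:]]; plan(a[:3],a[3],int(a[4]))
E
python3 plan.py 0.469 0.16 0.12 199 31
```

```text
from [ 0.2515 -0.5441  0.2409] yaw 24.8 dy 174.2
[0.64, -0.71, 0.16] rz -0.937
[0.7, -0.64, 0.16] rz -0.937
[0.76, -0.57, 0.16] rz -0.937
[0.81, -0.49, 0.16] rz -0.937
[0.86, -0.41, 0.16] rz -0.937
[0.89, -0.32, 0.16] rz -0.937
[0.92, -0.24, 0.16] rz -0.937
[0.94, -0.14, 0.16] rz -0.937
```

```bash
python3 -m pendant '[{"offset":[0.64,-0.71,0.1],"delta_rot":[0,0,-0.94],"fingers":80},{"offset":[0.7,-0.64,0.1],"delta_rot":[0,0,-0.94],"fingers":80},{"offset":[0.76,-0.57,0.1],"delta_rot":[0,0,-0.94],"fingers":80},{"offset":[0.81,-0.49,0.1],"delta_rot":[0,0,-0.94],"fingers":80},{"offset":[0.86,-0.41,0.1],"delta_rot":[0,0,-0.94],"fingers":80},{"offset":[0.89,-0.32,0.1],"delta_rot":[0,0,-0.94],"fingers":80},{"offset":[0.92,-0.24,0.1],"delta_rot":[0,0,-0.94],"fingers":80},{"offset":[0.94,-0.14,0.1],"delta_rot":[0,0,-0.94],"fingers":80}]' 15; python3 plan.py 0.469 0.16 0.12 199 23
```

```text
t: 1.1
tcp_pos: [0.3075, -0.362, 0.2213]
tool_rot: [[0.34, 0.94, -0.0], [0.94, -0.34, 0.001], [0.001, -0.001, -1.0]]
wrist_force: [0.3, 0.3, 0.9]
gripper_width: 0.912
from [ 0.3075 -0.362   0.2213] yaw 70.1 dy 128.9
[0.95, -0.04, 0.18] rz -0.934
[0.95, 0.05, 0.18] rz -0.934
[0.94, 0.14, 0.18] rz -0.934
[0.92, 0.23, 0.18] rz -0.934
[0.89, 0.32, 0.18] rz -0.934
[0.86, 0.41, 0.18] rz -0.934
[0.82, 0.49, 0.18] rz -0.934
[0.76, 0.57, 0.18] rz -0.934
```

```bash
python3 -m pendant '[{"offset":[0.95,-0.04,0.1],"delta_rot":[0,0,-0.94],"fingers":80},{"offset":[0.95,0.05,0.1],"delta_rot":[0,0,-0.94],"fingers":80},{"offset":[0.94,0.14,0.1],"delta_rot":[0,0,-0.94],"fingers":80},{"offset":[0.92,0.23,0.1],"delta_rot":[0,0,-0.94],"fingers":80},{"offset":[0.89,0.32,0.1],"delta_rot":[0,0,-0.94],"fingers":80},{"offset":[0.86,0.41,0.1],"delta_rot":[0,0,-0.94],"fingers":80},{"offset":[0.82,0.49,0.1],"delta_rot":[0,0,-0.94],"fingers":80},{"offset":[0.76,0.57,0.1],"delta_rot":[0,0,-0.94],"fingers":80}]' 15; python3 plan.py 0.469 0.16 0.12 199 15
```

```text
t: 2.1
tcp_pos: [0.3642, -0.1807, 0.2014]
tool_rot: [[-0.426, 0.905, -0.0], [0.905, 0.426, 0.0], [0.0, -0.0, -1.0]]
wrist_force: [0.4, 0.3, -0.2]
gripper_width: 0.915
from [ 0.3642 -0.1807  0.2014] yaw 115.21 dy 83.79
[0.7, 0.64, 0.22] rz -0.931
[0.64, 0.71, 0.22] rz -0.931
[0.57, 0.76, 0.22] rz -0.931
[0.49, 0.82, 0.22] rz -0.931
[0.41, 0.86, 0.22] rz -0.931
[0.32, 0.89, 0.22] rz -0.931
[0.23, 0.92, 0.22] rz -0.931
[0.14, 0.94, 0.22] rz -0.931
```

```bash
python3 -m pendant '[{"offset":[0.7,0.64,0.2],"delta_rot":[0,0,-0.94],"fingers":80},{"offset":[0.64,0.71,0.2],"delta_rot":[0,0,-0.94],"fingers":80},{"offset":[0.57,0.76,0.2],"delta_rot":[0,0,-0.94],"fingers":80},{"offset":[0.49,0.82,0.2],"delta_rot":[0,0,-0.94],"fingers":80},{"offset":[0.41,0.86,0.2],"delta_rot":[0,0,-0.94],"fingers":80},{"offset":[0.32,0.89,0.2],"delta_rot":[0,0,-0.94],"fingers":80},{"offset":[0.23,0.92,0.2],"delta_rot":[0,0,-0.94],"fingers":80},{"offset":[0.14,0.94,0.2],"delta_rot":[0,0,-0.94],"fingers":80}]' 15; python3 plan.py 0.469 0.16 0.1 199 8
```

```text
t: 3.1
tcp_pos: [0.4201, 0.001, 0.1613]
tool_rot: [[-0.942, 0.336, -0.0], [0.336, 0.942, 0.0], [0.0, -0.0, -1.0]]
wrist_force: [0.1, -0.5, -0.2]
gripper_width: 0.908
from [0.4201 0.001  0.1613] yaw 160.34 dy 38.66
[0.04, 0.83, 0.31] rz -0.805
[-0.03, 0.83, 0.31] rz -0.805
[-0.1, 0.83, 0.31] rz -0.805
[-0.17, 0.81, 0.31] rz -0.805
[-0.24, 0.8, 0.31] rz -0.805
[-0.31, 0.77, 0.31] rz -0.805
[-0.37, 0.74, 0.31] rz -0.805
[-0.43, 0.71, 0.31] rz -0.805
```

```bash
python3 -m pendant '[{"offset":[0.04,0.83,0.3],"delta_rot":[0,0,-0.8],"fingers":72},{"offset":[-0.03,0.83,0.3],"delta_rot":[0,0,-0.8],"fingers":72},{"offset":[-0.1,0.83,0.3],"delta_rot":[0,0,-0.8],"fingers":72},{"offset":[-0.17,0.81,0.3],"delta_rot":[0,0,-0.8],"fingers":72},{"offset":[-0.24,0.8,0.3],"delta_rot":[0,0,-0.8],"fingers":72},{"offset":[-0.31,0.77,0.3],"delta_rot":[0,0,-0.8],"fingers":72},{"offset":[-0.37,0.74,0.3],"delta_rot":[0,0,-0.8],"fingers":72},{"offset":[-0.43,0.71,0.3],"delta_rot":[0,0,-0.8],"fingers":72}]' 15; python3 plan.py 0.469 0.16 0.028 199 4; python3 - <<'E'
from h import *
for n in("side","top"):
    p,d=grab_frame(n); cv2.imwrite(f"pics/{n}1.png",p[:,:,::-1])
a=cv2.imread("pics/side1.png")[170:290,270:430]
cv2.imwrite("pics/z6.png",cv2.resize(a,(800,600),interpolation=cv2.INTER_CUBIC))
E
```

```text
t: 4.1
tcp_pos: [0.4696, 0.1595, 0.1012]
tool_rot: [[-0.947, -0.321, -0.001], [-0.321, 0.947, 0.0], [0.001, 0.0, -1.0]]
wrist_force: [0.8, 0.3, 0.7]
gripper_width: 0.819
from [0.4696 0.1595 0.1012] yaw -161.28 dy 0.28
[0.0, 0.01, 0.73] rz -0.012
[0.0, 0.01, 0.73] rz -0.012
[0.0, 0.01, 0.73] rz -0.012
[0.0, 0.01, 0.73] rz -0.012
```

View pics/z6.png

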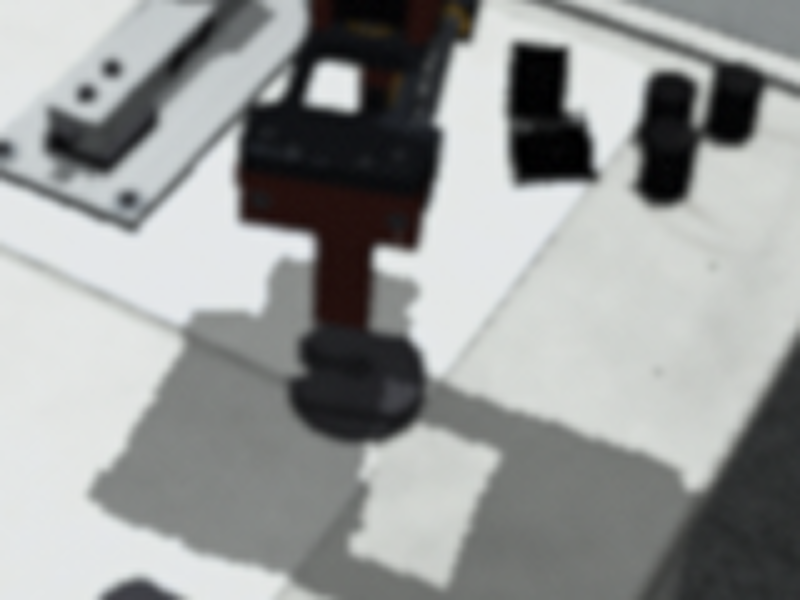

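```bash
python3 -m pendant '[{"offset":[0,0,0.8],"delta_rot":[0,0,0],"fingers":70},{"offset":[0,0,0.8],"delta_rot":[0,0,0],"fingers":70},{"offset":[0,0,0.8],"delta_rot":[0,0,0],"fingers":70},{"offset":[0,0,0.4],"delta_rot":[0,0,0],"fingers":70},{"offset":[0,0,0.13],"delta_rot":[0,0,0],"fingers":70},{"offset":[0,0,0],"delta_rot":[0,0,0],"fingers":60},{"offset":[0,0,0],"delta_rot":[0,0,0],"fingers":50},{"offset":[0,0,0],"delta_rot":[0,0,0],"fingers":40}]' 25; python3 -m pendant '[{"offset":[0,0,0],"delta_rot":[0,0,0],"fingers":40},{"offset":[0,0,0],"delta_rot":[0,0,0],"fingers":40},{"offset":[0,0,0],"delta_rot":[0,0,0],"fingers":40},{"offset":[0,0,0],"delta_rot":[0,0,0],"fingers":40},{"offset":[0,0,-0.5],"delta_rot":[0,0,0],"fingers":40},{"offset":[0,0,-1],"delta_rot":[0,0,0],"fingers":40},{"offset":[0,0,-1],"delta_rot":[0,0,0],"fingers":40},{"offset":[0,0,-1],"delta_rot":[0,0,0],"fingers":40}]' 25
python3 - <<'E'
from h import *
for n in("side","top"):
    p,d=grab_frame(n); cv2.imwrite(f"pics/{n}2.png",p[:,:,::-1])
a=cv2.imread("pics/side2.png")[130:250,270:430]
cv2.imwrite("pics/z7.png",cv2.resize(a,(800,600),interpolation=cv2.INTER_CUBIC))
E
```

```text
t: 5.2
tcp_pos: [0.4701, 0.1591, 0.029]
tool_rot: [[-0.948, -0.318, 0.001], [-0.318, 0.948, 0.001], [-0.001, 0.0, -1.0]]
wrist_force: [-0.7, 0.6, 2.4]
gripper_width: 0.519
t: 6.2
tcp_pos: [0.469, 0.1586, 0.1169]
tool_rot: [[-0.948, -0.318, -0.001], [-0.318, 0.948, -0.0], [0.001, 0.0, -1.0]]
wrist_force: [-1.1, 0.5, -3.7]
gripper_width: 0.518
```

View pics/z7.png

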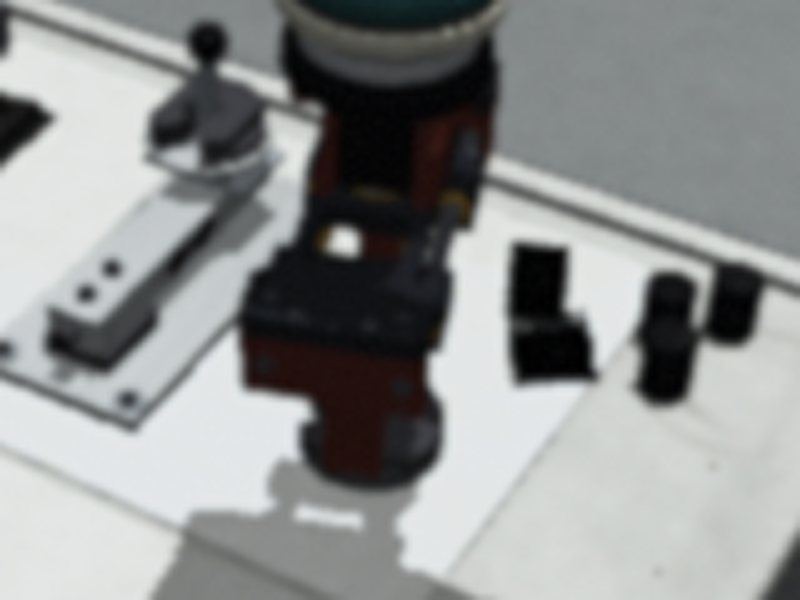

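```bash
python3 plan.py 0.600 -0.0216 0.1170 182 12
```

```text
from [0.4712 0.1591 0.1184] yaw -161.43 dy -16.57
[-0.22, -0.71, 0.0] rz 0.23
[-0.23, -0.7, 0.0] rz 0.23
[-0.25, -0.7, 0.0] rz 0.23
[-0.27, -0.69, 0.0] rz 0.23
[-0.28, -0.68, 0.0] rz 0.23
[-0.3, -0.68, 0.0] rz 0.23
[-0.32, -0.67, 0.0] rz 0.23
[-0.33, -0.66, 0.0] rz 0.23
```

```bash
python3 -m pendant '[{"offset":[-0.22,-0.71,0],"delta_rot":[0,0,0.23],"fingers":40},{"offset":[-0.23,-0.7,0],"delta_rot":[0,0,0.23],"fingers":40},{"offset":[-0.25,-0.7,0],"delta_rot":[0,0,0.23],"fingers":40},{"offset":[-0.27,-0.69,0],"delta_rot":[0,0,0.23],"fingers":40},{"offset":[-0.28,-0.68,0],"delta_rot":[0,0,0.23],"fingers":40},{"offset":[-0.3,-0.68,0],"delta_rot":[0,0,0.23],"fingers":40},{"offset":[-0.32,-0.67,0],"delta_rot":[0,0,0.23],"fingers":40},{"offset":[-0.33,-0.66,0],"delta_rot":[0,0,0.23],"fingers":40}]' 25; python3 plan.py 0.600 -0.0216 0.1145 182 4
```

```text
t: 7.3
tcp_pos: [0.5565, 0.0374, 0.1159]
tool_rot: [[-0.992, -0.129, 0.0], [-0.129, 0.992, 0.0], [-0.0, 0.0, -1.0]]
wrist_force: [0.9, 0.2, -3.2]
gripper_width: 0.521
from [0.5565 0.0374 0.1159] yaw -172.57 dy -5.43
[-0.35, -0.64, 0.01] rz 0.226
[-0.37, -0.63, 0.01] rz 0.226
[-0.38, -0.62, 0.01] rz 0.226
[-0.4, -0.61, 0.01] rz 0.226
```

```bash
python3 -m pendant '[{"offset":[-0.35,-0.64,0],"delta_rot":[0,0,0.23],"fingers":40},{"offset":[-0.37,-0.63,0],"delta_rot":[0,0,0.23],"fingers":40},{"offset":[-0.38,-0.62,0],"delta_rot":[0,0,0.23],"fingers":40},{"offset":[-0.4,-0.61,0],"delta_rot":[0,0,0.23],"fingers":40},{"offset":[0,0,0],"delta_rot":[0,0,0],"fingers":40},{"offset":[0,0,0],"delta_rot":[0,0,0],"fingers":40},{"offset":[0,0,0],"delta_rot":[0,0,0],"fingers":40},{"offset":[0,0,0],"delta_rot":[0,0,0],"fingers":40}]' 25; python3 - <<'E'
from h import *
ps=[];fs=[]
for i in range(3):
  for n in("side","top"):
    p,d=grab_frame(n); cv2.imwrite(f"pics/{n}3.png",p[:,:,::-1]); s=arm.read_state(); ps.append(s["tcp_pos"]);fs.append(s["wrist_force"])
print(np.round(ps,4));print(np.mean(fs,0),np.std(fs,0)); print(s["joint_pos"])
cv2.imwrite("pics/z8.png",cv2.resize(cv2.imread("pics/side3.png")[110:200,270:390],(800,600),interpolation=cv2.INTER_CUBIC))
cv2.imwrite("pics/z9.png",cv2.resize(cv2.imread("pics/top3.png")[100:190,345:465],(800,600),interpolation=cv2.INTER_CUBIC))
E
```

```text
t: 8.3
tcp_pos: [0.5987, -0.0198, 0.1159]
tool_rot: [[-0.999, -0.036, -0.0], [-0.036, 0.999, 0.0], [0.0, 0.0, -1.0]]
wrist_force: [0.1, 0.2, -3.4]
gripper_width: 0.523
[[ 0.5988 -0.0199  0.116 ]
 [ 0.5989 -0.0199  0.116 ]
 [ 0.599  -0.02    0.116 ]
 [ 0.599  -0.0201  0.116 ]
 [ 0.599  -0.0202  0.116 ]
 [ 0.5991 -0.0202  0.116 ]]
[ 0.36795095 -0.19314898 -2.89093836] [0.43897162 0.48881047 0.2513838 ]
[-8.53539655e+00  2.82212841e+01  9.40959334e+01  5.14791190e-03
  5.76785263e+01 -1.00547789e+02]
```

View pics/z8.png

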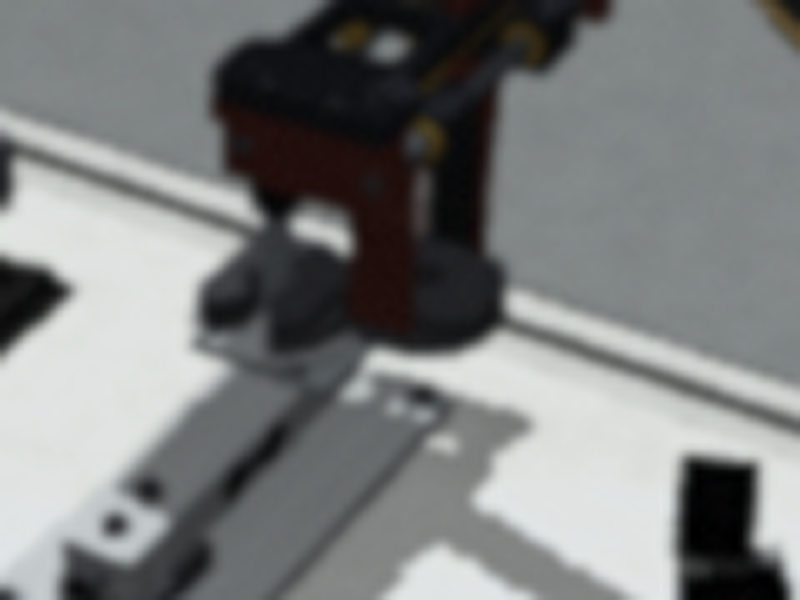

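View pics/z9.png

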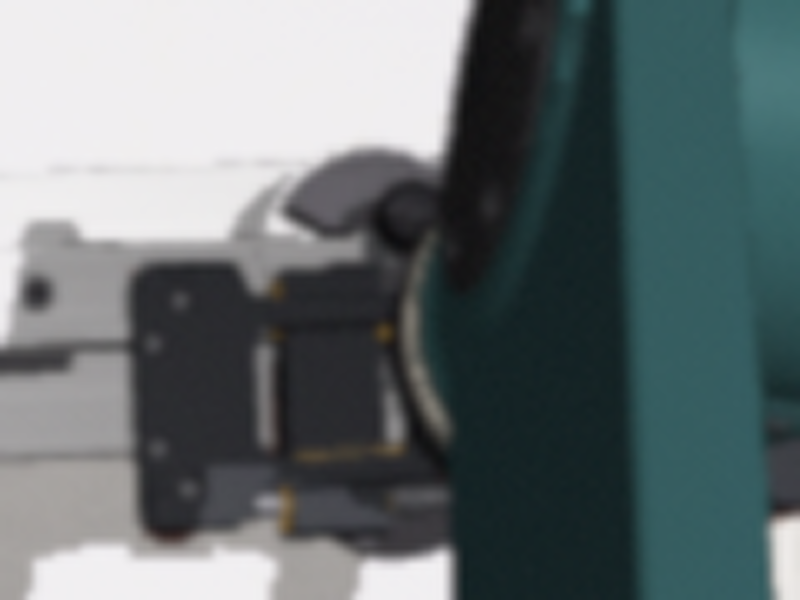

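```bash
python3 -m pendant '[{"offset":[-0.3,-0.06,0.06],"delta_rot":[0,0,0],"fingers":40},{"offset":[-0.3,0,0],"delta_rot":[0,0,0],"fingers":40},{"offset":[-0.3,0,0],"delta_rot":[0,0,0],"fingers":40},{"offset":[-0.2,0,0],"delta_rot":[0,0,0],"fingers":40},{"offset":[-0.2,0,0],"delta_rot":[0,0,0],"fingers":40},{"offset":[-0.1,0,0],"delta_rot":[0,0,0],"fingers":40},{"offset":[0,0,0],"delta_rot":[0,0,0],"fingers":40},{"offset":[0,0,0],"delta_rot":[0,0,0],"fingers":40}]' 25; cat > look.py <<'E'
import sys; from h import *
ps=[];fs=[];ms=[]
for i in range(2):
  for n in ("side","top"):
    p,d=grab_frame(n); cv2.imwrite(f"pics/{n}_{sys.argv[1]}.png",p[:,:,::-1]); s=arm.read_state(); ps.append(s["tcp_pos"]);fs.append(s["wrist_force"]);ms.append(s["moment"])
print("t",s["t"],"tcp",np.mean(ps,0).round(4),"F",np.mean(fs,0).round(2),"M",np.mean(ms,0).round(3))
a=cv2.resize(cv2.imread(f"pics/side_{sys.argv[1]}.png")[115:185,270:350],(480,420),interpolation=cv2.INTER_CUBIC)
cv2.imwrite(f"pics/s_{sys.argv[1]}.png",a)
E
python3 look.py a
```

```text
t: 9.6
tcp_pos: [0.6338, -0.0205, 0.1144]
tool_rot: [[-0.999, -0.035, -0.0], [-0.035, 0.999, 0.0], [0.0, 0.0, -1.0]]
wrist_force: [0.4, 0.8, -3.0]
gripper_width: 0.518
t 9.8 tcp [ 0.6339 -0.0206  0.1144] F [ 0.12 -0.15 -3.08] M [ 0.05  -0.154  0.008]
```

View pics/s_a.png

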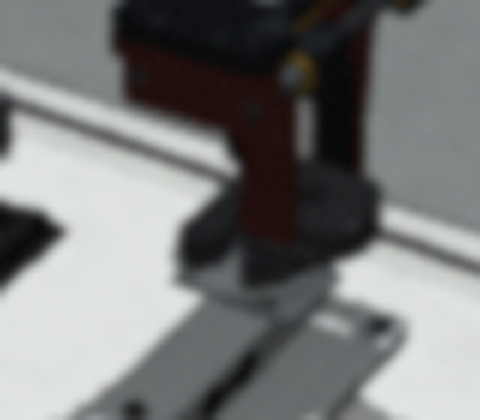

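```bash
python3 -m pendant '[{"offset":[-0.03,0,0],"delta_rot":[0,0,0],"fingers":40},{"offset":[-0.03,0,0],"delta_rot":[0,0,0],"fingers":40},{"offset":[-0.03,0,0],"delta_rot":[0,0,0],"fingers":40},{"offset":[-0.02,0,0],"delta_rot":[0,0,0],"fingers":40},{"offset":[0,0,0],"delta_rot":[0,0,0],"fingers":40},{"offset":[0,0,0],"delta_rot":[0,0,0],"fingers":40},{"offset":[0,0,0],"delta_rot":[0,0,0],"fingers":40},{"offset":[0,0,0],"delta_rot":[0,0,0],"fingers":40}]' 25; python3 look.py b
```

```text
t: 10.8
tcp_pos: [0.6369, -0.0205, 0.1144]
tool_rot: [[-0.999, -0.035, -0.0], [-0.035, 0.999, 0.0], [0.0, 0.0, -1.0]]
wrist_force: [-0.5, 0.5, -2.7]
gripper_width: 0.523
t 11.0 tcp [ 0.6368 -0.0205  0.1144] F [-0.08 -0.06 -2.7 ] M [ 0.063 -0.173 -0.018]
```

```bash
python3 -m pendant '[{"offset":[-0.02,0,0],"delta_rot":[0,0,0],"fingers":40},{"offset":[-0.02,0,0],"delta_rot":[0,0,0],"fingers":40},{"offset":[-0.02,0,0],"delta_rot":[0,0,0],"fingers":40},{"offset":[-0.02,0,0],"delta_rot":[0,0,0],"fingers":40},{"offset":[-0.02,0,0],"delta_rot":[0,0,0],"fingers":40},{"offset":[0,0,0],"delta_rot":[0,0,0],"fingers":40},{"offset":[0,0,0],"delta_rot":[0,0,0],"fingers":40},{"offset":[0,0,0],"delta_rot":[0,0,0],"fingers":40}]' 25; python3 look.py c
```

```text
t: 12.0
tcp_pos: [0.6393, -0.0204, 0.1144]
tool_rot: [[-0.999, -0.035, -0.0], [-0.035, 0.999, 0.0], [0.0, 0.0, -1.0]]
wrist_force: [-0.2, 0.0, -2.6]
gripper_width: 0.519
t 12.2 tcp [ 0.6393 -0.0204  0.1144] F [-0.06  0.25 -3.3 ] M [ 0.004 -0.133  0.02 ]
```

```bash
python3 -m pendant '[{"offset":[-0.02,0,0],"delta_rot":[0,0,0],"fingers":40},{"offset":[-0.02,0,0],"delta_rot":[0,0,0],"fingers":40},{"offset":[-0.02,0,0],"delta_rot":[0,0,0],"fingers":40},{"offset":[-0.02,0,0],"delta_rot":[0,0,0],"fingers":40},{"offset":[-0.02,0,0],"delta_rot":[0,0,0],"fingers":40},{"offset":[0,0,0],"delta_rot":[0,0,0],"fingers":40},{"offset":[0,0,0],"delta_rot":[0,0,0],"fingers":40},{"offset":[0,0,0],"delta_rot":[0,0,0],"fingers":40}]' 25; python3 look.py d
```

```text
t: 13.2
tcp_pos: [0.6418, -0.0203, 0.1144]
tool_rot: [[-0.999, -0.035, -0.0], [-0.035, 0.999, 0.0], [0.0, 0.0, -1.0]]
wrist_force: [0.5, 0.7, -2.9]
gripper_width: 0.519
t 13.4 tcp [ 0.6419 -0.0203  0.1144] F [-0.15  0.35 -2.98] M [ 0.069 -0.13  -0.   ]
```

```bash
python3 -m pendant '[{"offset":[-0.02,0,0],"delta_rot":[0,0,0],"fingers":40},{"offset":[-0.02,0,0],"delta_rot":[0,0,0],"fingers":40},{"offset":[-0.02,0,0],"delta_rot":[0,0,0],"fingers":40},{"offset":[-0.02,0,0],"delta_rot":[0,0,0],"fingers":40},{"offset":[-0.02,0,0],"delta_rot":[0,0,0],"fingers":40},{"offset":[0,0,0],"delta_rot":[0,0,0],"fingers":40},{"offset":[0,0,0],"delta_rot":[0,0,0],"fingers":40},{"offset":[0,0,0],"delta_rot":[0,0,0],"fingers":40}]' 25; python3 look.py e
```

```text
t: 14.4
tcp_pos: [0.6443, -0.0202, 0.1144]
tool_rot: [[-0.999, -0.035, -0.0], [-0.035, 0.999, 0.0], [0.0, 0.0, -1.0]]
wrist_force: [-0.1, -0.3, -2.6]
gripper_width: 0.524
t 14.6 tcp [ 0.6443 -0.0202  0.1144] F [-0.11 -0.13 -2.84] M [ 0.066 -0.151  0.012]
```

```bash
python3 -m pendant '[{"offset":[-0.02,0,0],"delta_rot":[0,0,0],"fingers":40},{"offset":[-0.02,0,0],"delta_rot":[0,0,0],"fingers":40},{"offset":[-0.02,0,0],"delta_rot":[0,0,0],"fingers":40},{"offset":[-0.02,0,0],"delta_rot":[0,0,0],"fingers":40},{"offset":[-0.02,0,0],"delta_rot":[0,0,0],"fingers":40},{"offset":[-0.02,0,0],"delta_rot":[0,0,0],"fingers":40},{"offset":[0,0,0],"delta_rot":[0,0,0],"fingers":40},{"offset":[0,0,0],"delta_rot":[0,0,0],"fingers":40}]' 25; python3 look.py f
```

```text
t: 15.6
tcp_pos: [0.6473, -0.0201, 0.1144]
tool_rot: [[-0.999, -0.035, -0.0], [-0.035, 0.999, 0.0], [0.0, 0.0, -1.0]]
wrist_force: [0.5, -0.6, -2.5]
gripper_width: 0.519
t 15.8 tcp [ 0.6473 -0.0201  0.1144] F [ 0.03 -0.44 -2.9 ] M [ 0.06  -0.149 -0.016]
```

View pics/s_f.png

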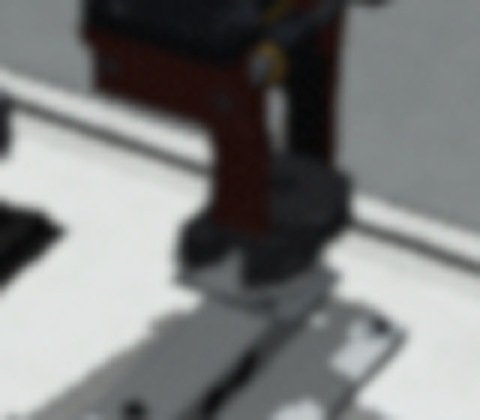

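```bash
python3 -m pendant '[{"offset":[-0.02,0,0],"delta_rot":[0,0,0],"fingers":40},{"offset":[-0.02,0,0],"delta_rot":[0,0,0],"fingers":40},{"offset":[-0.02,0,0],"delta_rot":[0,0,0],"fingers":40},{"offset":[-0.02,0,0],"delta_rot":[0,0,0],"fingers":40},{"offset":[-0.02,0,0],"delta_rot":[0,0,0],"fingers":40},{"offset":[-0.02,0,0],"delta_rot":[0,0,0],"fingers":40},{"offset":[0,0,0],"delta_rot":[0,0,0],"fingers":40},{"offset":[0,0,0],"delta_rot":[0,0,0],"fingers":40}]' 25; python3 look.py g
```

```text
t: 16.8
tcp_pos: [0.6504, -0.02, 0.1144]
tool_rot: [[-0.999, -0.035, -0.0], [-0.035, 0.999, 0.0], [0.0, 0.0, -1.0]]
wrist_force: [-0.3, -0.9, -2.5]
gripper_width: 0.521
t 17.0 tcp [ 0.6503 -0.02    0.1144] F [-0.35 -0.22 -3.13] M [ 0.088 -0.182 -0.009]
```

```bash
python3 -m pendant '[{"offset":[-0.02,0,0],"delta_rot":[0,0,0],"fingers":40},{"offset":[-0.02,0,0],"delta_rot":[0,0,0],"fingers":40},{"offset":[-0.02,0,0],"delta_rot":[0,0,0],"fingers":40},{"offset":[-0.02,0,0],"delta_rot":[0,0,0],"fingers":40},{"offset":[-0.02,0,0],"delta_rot":[0,0,0],"fingers":40},{"offset":[-0.02,0,0],"delta_rot":[0,0,0],"fingers":40},{"offset":[0,0,0],"delta_rot":[0,0,0],"fingers":40},{"offset":[0,0,0],"delta_rot":[0,0,0],"fingers":40}]' 25; python3 look.py h
```

```text
t: 18.0
tcp_pos: [0.6533, -0.0199, 0.1144]
tool_rot: [[-0.999, -0.035, -0.0], [-0.035, 0.999, 0.0], [0.0, 0.0, -1.0]]
wrist_force: [-0.1, 0.0, -2.3]
gripper_width: 0.522
t 18.2 tcp [ 0.6533 -0.0199  0.1144] F [ 0.15  0.25 -3.08] M [ 0.066 -0.146 -0.004]
```

```bash
python3 -m pendant '[{"offset":[-0.02,0,0],"delta_rot":[0,0,0],"fingers":40},{"offset":[-0.02,0,0],"delta_rot":[0,0,0],"fingers":40},{"offset":[-0.02,0,0],"delta_rot":[0,0,0],"fingers":40},{"offset":[-0.02,0,0],"delta_rot":[0,0,0],"fingers":40},{"offset":[-0.02,0,0],"delta_rot":[0,0,0],"fingers":40},{"offset":[-0.02,0,0],"delta_rot":[0,0,0],"fingers":40},{"offset":[0,0,0],"delta_rot":[0,0,0],"fingers":40},{"offset":[0,0,0],"delta_rot":[0,0,0],"fingers":40}]' 25; python3 look.py i
```

```text
t: 19.2
tcp_pos: [0.6563, -0.0198, 0.1144]
tool_rot: [[-0.999, -0.035, -0.0], [-0.035, 0.999, 0.0], [0.0, 0.0, -1.0]]
wrist_force: [-0.8, 0.2, -3.1]
gripper_width: 0.521
t 19.4 tcp [ 0.6563 -0.0198  0.1144] F [-0.04  0.07 -2.7 ] M [ 0.063 -0.15   0.03 ]
```

View pics/s_i.png

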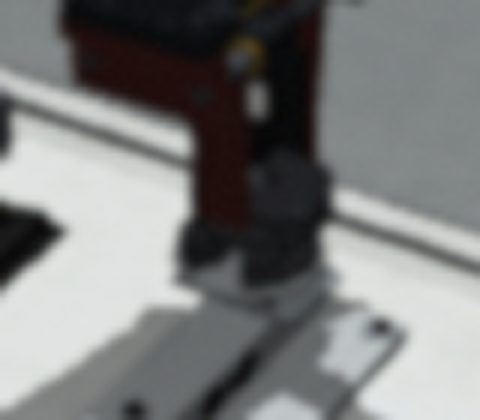

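```bash
python3 -m pendant '[{"offset":[-0.02,0,0],"delta_rot":[0,0,0],"fingers":40},{"offset":[-0.02,0,0],"delta_rot":[0,0,0],"fingers":40},{"offset":[-0.02,0,0],"delta_rot":[0,0,0],"fingers":40},{"offset":[-0.02,0,0],"delta_rot":[0,0,0],"fingers":40},{"offset":[-0.02,0,0],"delta_rot":[0,0,0],"fingers":40},{"offset":[0,0,0],"delta_rot":[0,0,0],"fingers":40},{"offset":[0,0,0],"delta_rot":[0,0,0],"fingers":40},{"offset":[0,0,0],"delta_rot":[0,0,0],"fingers":40}]' 25; python3 look.py j
```

```text
t: 20.4
tcp_pos: [0.6588, -0.0197, 0.1144]
tool_rot: [[-0.999, -0.035, -0.0], [-0.035, 0.999, 0.0], [0.0, 0.0, -1.0]]
wrist_force: [0.2, 1.3, -3.5]
gripper_width: 0.519
t 20.6 tcp [ 0.6589 -0.0197  0.1144] F [-0.34  0.31 -2.93] M [ 0.073 -0.151 -0.001]
```

```bash
python3 -m pendant '[{"offset":[-0.01,0,0],"delta_rot":[0,0,0],"fingers":40},{"offset":[-0.01,0,0],"delta_rot":[0,0,0],"fingers":40},{"offset":[-0.01,0,0],"delta_rot":[0,0,0],"fingers":40},{"offset":[-0.01,0,0],"delta_rot":[0,0,0],"fingers":40},{"offset":[-0.01,0,0],"delta_rot":[0,0,0],"fingers":40},{"offset":[0,0,0],"delta_rot":[0,0,0],"fingers":40},{"offset":[0,0,0],"delta_rot":[0,0,0],"fingers":40},{"offset":[0,0,0],"delta_rot":[0,0,0],"fingers":40}]' 25; python3 look.py k
```

```text
t: 21.6
tcp_pos: [0.6601, -0.0197, 0.1144]
tool_rot: [[-0.999, -0.035, 0.0], [-0.035, 0.999, 0.0], [-0.0, 0.0, -1.0]]
wrist_force: [0.1, -0.4, -3.5]
gripper_width: 0.523
t 21.8 tcp [ 0.6601 -0.0197  0.1144] F [ 0.22 -0.07 -3.15] M [ 0.071 -0.168 -0.016]
```

```bash
python3 -m pendant '[{"offset":[-0.01,0,0],"delta_rot":[0,0,0],"fingers":40},{"offset":[-0.01,0,0],"delta_rot":[0,0,0],"fingers":40},{"offset":[-0.01,0,0],"delta_rot":[0,0,0],"fingers":40},{"offset":[-0.01,0,0],"delta_rot":[0,0,0],"fingers":40},{"offset":[-0.01,0,0],"delta_rot":[0,0,0],"fingers":40},{"offset":[0,0,0],"delta_rot":[0,0,0],"fingers":40},{"offset":[0,0,0],"delta_rot":[0,0,0],"fingers":40},{"offset":[0,0,0],"delta_rot":[0,0,0],"fingers":40}]' 25; python3 look.py l
```

```text
t: 22.8
tcp_pos: [0.6613, -0.0196, 0.1144]
tool_rot: [[-0.999, -0.035, -0.0], [-0.035, 0.999, 0.0], [0.0, 0.0, -1.0]]
wrist_force: [0.4, -0.5, -3.1]
gripper_width: 0.516
t 23.0 tcp [ 0.6613 -0.0196  0.1144] F [ 0.16 -0.18 -3.05] M [ 0.057 -0.131  0.002]
```

```bash
python3 -m pendant '[{"offset":[-0.01,0,0],"delta_rot":[0,0,0],"fingers":40},{"offset":[-0.01,0,0],"delta_rot":[0,0,0],"fingers":40},{"offset":[-0.01,0,0],"delta_rot":[0,0,0],"fingers":40},{"offset":[-0.01,0,0],"delta_rot":[0,0,0],"fingers":40},{"offset":[-0.01,0,0],"delta_rot":[0,0,0],"fingers":40},{"offset":[0,0,0],"delta_rot":[0,0,0],"fingers":40},{"offset":[0,0,0],"delta_rot":[0,0,0],"fingers":40},{"offset":[0,0,0],"delta_rot":[0,0,0],"fingers":40}]' 25; python3 look.py m
```

```text
t: 24.0
tcp_pos: [0.6626, -0.0196, 0.1144]
tool_rot: [[-0.999, -0.035, -0.0], [-0.035, 0.999, 0.0], [0.0, 0.0, -1.0]]
wrist_force: [0.2, 0.1, -3.2]
gripper_width: 0.518
t 24.2 tcp [ 0.6626 -0.0196  0.1144] F [ 0.42 -0.25 -3.24] M [ 0.065 -0.146  0.013]
```

```bash
python3 -m pendant '[{"offset":[-0.01,0,0],"delta_rot":[0,0,0],"fingers":40},{"offset":[-0.01,0,0],"delta_rot":[0,0,0],"fingers":40},{"offset":[-0.01,0,0],"delta_rot":[0,0,0],"fingers":40},{"offset":[-0.01,0,0],"delta_rot":[0,0,0],"fingers":40},{"offset":[-0.01,0,0],"delta_rot":[0,0,0],"fingers":40},{"offset":[0,0,0],"delta_rot":[0,0,0],"fingers":40},{"offset":[0,0,0],"delta_rot":[0,0,0],"fingers":40},{"offset":[0,0,0],"delta_rot":[0,0,0],"fingers":40}]' 25; python3 look.py n
```

```text
t: 25.2
tcp_pos: [0.6637, -0.0195, 0.1144]
tool_rot: [[-0.999, -0.035, -0.0], [-0.035, 0.999, 0.0], [0.0, 0.0, -1.0]]
wrist_force: [-1.1, 0.1, -1.9]
gripper_width: 0.516
t 25.4 tcp [ 0.6638 -0.0195  0.1144] F [-0.46 -0.32 -2.69] M [ 0.036 -0.003 -0.024]
```

View pics/s_n.png

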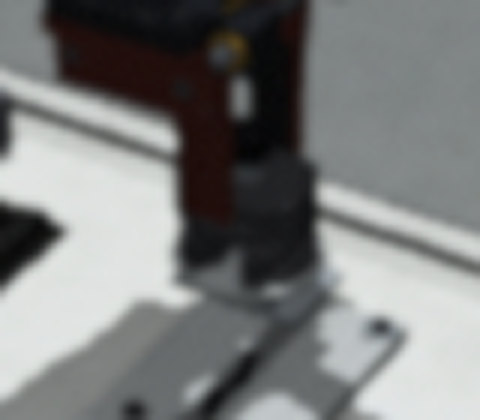

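```bash
python3 -m pendant '[{"offset":[-0.01,0,0],"delta_rot":[0,0,0],"fingers":40},{"offset":[-0.01,0,0],"delta_rot":[0,0,0],"fingers":40},{"offset":[0,0,0],"delta_rot":[0,0,0],"fingers":40},{"offset":[0,0,0],"delta_rot":[0,0,0],"fingers":40},{"offset":[0,0,0],"delta_rot":[0,0,0],"fingers":40},{"offset":[0,0,0],"delta_rot":[0,0,0],"fingers":40},{"offset":[0,0,0],"delta_rot":[0,0,0],"fingers":40},{"offset":[0,0,0],"delta_rot":[0,0,0],"fingers":40}]' 25; python3 look.py o
```

```text
t: 26.4
tcp_pos: [0.6642, -0.0195, 0.1143]
tool_rot: [[-0.999, -0.035, -0.0], [-0.035, 0.999, 0.0], [0.0, 0.0, -1.0]]
wrist_force: [-2.6, -0.4, -2.7]
gripper_width: 0.518
t 26.6 tcp [ 0.6642 -0.0195  0.1144] F [-2.87  0.02 -2.64] M [0.052 0.3   0.033]
```

```bash
python3 -m pendant '[{"offset":[0.038,0,0],"delta_rot":[0,0,0],"fingers":40},{"offset":[0.038,0,0],"delta_rot":[0,0,0],"fingers":40},{"offset":[0,0,0.04],"delta_rot":[0,0,0],"fingers":40},{"offset":[0,0,0.04],"delta_rot":[0,0,0],"fingers":40},{"offset":[0,0,0.04],"delta_rot":[0,0,0],"fingers":40},{"offset":[0,0,0.04],"delta_rot":[0,0,0],"fingers":40},{"offset":[0,0,0.03],"delta_rot":[0,0,0],"fingers":40},{"offset":[0,0,0],"delta_rot":[0,0,0],"fingers":40}]' 25; python3 look.py p
```

```text
t: 27.6
tcp_pos: [0.6624, -0.0196, 0.1096]
tool_rot: [[-0.999, -0.035, -0.0], [-0.035, 0.999, 0.0], [0.0, 0.0, -1.0]]
wrist_force: [0.0, -0.1, -2.6]
gripper_width: 0.519
t 27.8 tcp [ 0.6625 -0.0196  0.1097] F [ 0.27 -0.53 -2.76] M [ 0.082 -0.129 -0.007]
```

```bash
python3 -m pendant '[{"offset":[0,0,0.01],"delta_rot":[0,0,0],"fingers":40},{"offset":[0,0,0.01],"delta_rot":[0,0,0],"fingers":40},{"offset":[0,0,0.01],"delta_rot":[0,0,0],"fingers":40},{"offset":[0,0,0],"delta_rot":[0,0,0],"fingers":40},{"offset":[0,0,0],"delta_rot":[0,0,0],"fingers":40},{"offset":[0,0,0],"delta_rot":[0,0,0],"fingers":40},{"offset":[0,0,0],"delta_rot":[0,0,0],"fingers":40},{"offset":[0,0,0],"delta_rot":[0,0,0],"fingers":40}]' 25; python3 look.py q
```

```text
t: 28.8
tcp_pos: [0.6625, -0.0196, 0.1089]
tool_rot: [[-0.999, -0.035, -0.0], [-0.035, 0.999, 0.0], [0.0, 0.0, -1.0]]
wrist_force: [-0.9, -0.9, -2.0]
gripper_width: 0.522
t 29.0 tcp [ 0.6624 -0.0196  0.1089] F [-0.21 -0.46 -2.79] M [ 0.059 -0.193  0.033]
```

```bash
python3 -m pendant '[{"offset":[0,0,0.01],"delta_rot":[0,0,0],"fingers":40},{"offset":[0,0,0.01],"delta_rot":[0,0,0],"fingers":40},{"offset":[0,0,0],"delta_rot":[0,0,0],"fingers":40},{"offset":[0,0,0],"delta_rot":[0,0,0],"fingers":40},{"offset":[0,0,0],"delta_rot":[0,0,0],"fingers":40},{"offset":[0,0,0],"delta_rot":[0,0,0],"fingers":40},{"offset":[0,0,0],"delta_rot":[0,0,0],"fingers":40},{"offset":[0,0,0],"delta_rot":[0,0,0],"fingers":40}]' 25; python3 look.py r
```

```text
t: 30.0
tcp_pos: [0.6625, -0.0196, 0.1084]
tool_rot: [[-0.999, -0.035, -0.0], [-0.035, 0.999, 0.0], [0.0, 0.0, -1.0]]
wrist_force: [-0.0, -0.4, -2.7]
gripper_width: 0.522
t 30.2 tcp [ 0.6625 -0.0196  0.1084] F [-0.12  0.03 -2.51] M [ 0.057 -0.14  -0.028]
```

```bash
python3 -m pendant '[{"offset":[0,0,0.01],"delta_rot":[0,0,0],"fingers":40},{"offset":[0,0,0.01],"delta_rot":[0,0,0],"fingers":40},{"offset":[0,0,0],"delta_rot":[0,0,0.6],"fingers":40},{"offset":[0,0,0],"delta_rot":[0,0,0.8],"fingers":40},{"offset":[0,0,0],"delta_rot":[0,0,0.8],"fingers":40},{"offset":[0,0,0],"delta_rot":[0,0,0.8],"fingers":40},{"offset":[0,0,0],"delta_rot":[0,0,0],"fingers":40},{"offset":[0,0,0],"delta_rot":[0,0,0],"fingers":40}]' 25; python3 look.py s
```

```text
t: 31.2
tcp_pos: [0.6627, -0.0197, 0.1081]
tool_rot: [[-0.962, 0.274, 0.001], [0.274, 0.962, -0.0], [-0.0, 0.0, -1.0]]
wrist_force: [-0.3, -1.0, -0.4]
gripper_width: 0.516
t 31.4 tcp [ 0.6627 -0.0197  0.1081] F [ 0.1  -0.48  0.41] M [-0.021 -0.162 -0.013]
```

```bash
python3 -m pendant '[{"offset":[0,0,-0.005],"delta_rot":[0,0,0.8],"fingers":40},{"offset":[0,0,0],"delta_rot":[0,0,0.8],"fingers":40},{"offset":[0,0,0],"delta_rot":[0,0,0.8],"fingers":40},{"offset":[0,0,0],"delta_rot":[0,0,0.8],"fingers":40},{"offset":[0,0,0],"delta_rot":[0,0,0.8],"fingers":40},{"offset":[0,0,0],"delta_rot":[0,0,0.8],"fingers":40},{"offset":[0,0,0],"delta_rot":[0,0,0],"fingers":40},{"offset":[0,0,0],"delta_rot":[0,0,0],"fingers":40}]' 25; python3 look.py t
```

```text
t: 32.4
tcp_pos: [0.6624, -0.0196, 0.1081]
tool_rot: [[-0.711, 0.703, -0.0], [0.703, 0.711, 0.0], [0.0, 0.0, -1.0]]
wrist_force: [-0.7, 0.2, 0.1]
gripper_width: 0.52
t 32.6 tcp [ 0.6624 -0.0196  0.1081] F [-0.2  -0.13  0.15] M [-0.059 -0.092 -0.04 ]
```

```bash
python3 -m pendant '[{"offset":[0,0,0],"delta_rot":[0,0,0.9],"fingers":40},{"offset":[0,0,0],"delta_rot":[0,0,0.9],"fingers":40},{"offset":[0,0,0],"delta_rot":[0,0,0.9],"fingers":40},{"offset":[0,0,0],"delta_rot":[0,0,0.9],"fingers":40},{"offset":[0,0,0],"delta_rot":[0,0,0.9],"fingers":40},{"offset":[0,0,0],"delta_rot":[0,0,0.9],"fingers":40},{"offset":[0,0,0],"delta_rot":[0,0,0.9],"fingers":40},{"offset":[0,0,0],"delta_rot":[0,0,0.9],"fingers":40}]' 25; python3 look.py u
```

```text
t: 33.6
tcp_pos: [0.6617, -0.0201, 0.1079]
tool_rot: [[-0.033, 0.999, -0.001], [0.999, 0.033, -0.001], [-0.001, -0.002, -1.0]]
wrist_force: [-1.4, -1.6, 0.6]
gripper_width: 0.522
t 33.8 tcp [ 0.6618 -0.02    0.1079] F [-2.49 -2.31  0.91] M [-0.449  0.381 -0.023]
```

View pics/s_u.png

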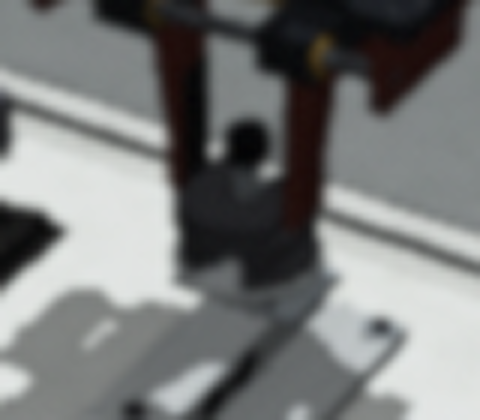

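```bash
python3 -m pendant '[{"offset":[-0.006,-0.006,-0.004],"delta_rot":[0,0,0],"fingers":40},{"offset":[-0.006,-0.006,0],"delta_rot":[0,0,0],"fingers":40},{"offset":[0,0,0],"delta_rot":[0,0,0],"fingers":40},{"offset":[0,0,0],"delta_rot":[0,0,0],"fingers":40},{"offset":[0,0,0],"delta_rot":[0,0,0],"fingers":40},{"offset":[0,0,0],"delta_rot":[0,0,0],"fingers":40},{"offset":[0,0,0],"delta_rot":[0,0,0],"fingers":40},{"offset":[0,0,0],"delta_rot":[0,0,0],"fingers":40}]' 25; python3 look.py v
```

```text
t: 34.8
tcp_pos: [0.662, -0.0199, 0.1081]
tool_rot: [[-0.035, 0.999, -0.0], [0.999, 0.035, 0.0], [0.0, -0.0, -1.0]]
wrist_force: [-3.0, -2.0, -0.5]
gripper_width: 0.521
t 35.0 tcp [ 0.662  -0.0199  0.1081] F [-3.11 -2.54 -0.06] M [-0.471  0.63   0.027]
```

```bash
python3 -m pendant '[{"offset":[-0.008,-0.01,0],"delta_rot":[0,0,0],"fingers":40},{"offset":[-0.008,-0.01,0],"delta_rot":[0,0,0],"fingers":40},{"offset":[0,0,0],"delta_rot":[0,0,0],"fingers":40},{"offset":[0,0,0],"delta_rot":[0,0,0],"fingers":40},{"offset":[0,0,0],"delta_rot":[0,0,0],"fingers":40},{"offset":[0,0,0],"delta_rot":[0,0,0],"fingers":40},{"offset":[0,0,0],"delta_rot":[0,0,0],"fingers":40},{"offset":[0,0,0],"delta_rot":[0,0,0],"fingers":40}]' 25; python3 look.py w
```

```text
t: 36.0
tcp_pos: [0.6618, -0.0203, 0.1082]
tool_rot: [[-0.035, 0.999, 0.0], [0.999, 0.035, 0.0], [0.0, 0.0, -1.0]]
wrist_force: [-1.1, -1.0, -0.1]
gripper_width: 0.518
t 36.2 tcp [ 0.6617 -0.0203  0.1081] F [-1.92 -1.33 -0.29] M [-0.232  0.395  0.009]
```

```bash
python3 -m pendant '[{"offset":[-0.007,-0.01,0],"delta_rot":[0,0,0],"fingers":40},{"offset":[0,0,0],"delta_rot":[0,0,0],"fingers":40},{"offset":[0,0,0],"delta_rot":[0,0,0],"fingers":44},{"offset":[0,0,0],"delta_rot":[0,0,0],"fingers":47},{"offset":[0,0,0],"delta_rot":[0,0,0],"fingers":50},{"offset":[0,0,0],"delta_rot":[0,0,0],"fingers":53},{"offset":[0,0,0],"delta_rot":[0,0,0],"fingers":56},{"offset":[0,0,0],"delta_rot":[0,0,0],"fingers":58}]' 5; python3 look.py x
```

```text
t: 37.2
tcp_pos: [0.6615, -0.0205, 0.1082]
tool_rot: [[-0.035, 0.999, 0.0], [0.999, 0.035, 0.0], [0.0, 0.0, -1.0]]
wrist_force: [-0.6, 0.3, -0.1]
gripper_width: 0.655
t 37.4 tcp [ 0.6615 -0.0205  0.1082] F [-0.06  0.31 -0.01] M [-0.043 -0.089 -0.018]
```

View pics/s_x.png

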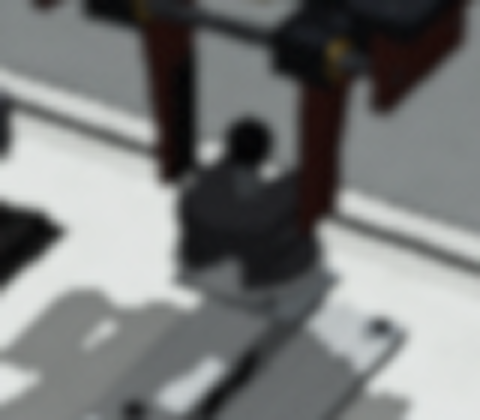

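```bash
python3 -m pendant '[{"offset":[0,0,-0.2],"delta_rot":[0,0,0],"fingers":64},{"offset":[0,0,-0.5],"delta_rot":[0,0,0],"fingers":64},{"offset":[0,0,-1],"delta_rot":[0,0,0],"fingers":64},{"offset":[0,0,-1],"delta_rot":[0,0,0],"fingers":64},{"offset":[0,0,-1],"delta_rot":[0,0,0],"fingers":64},{"offset":[0,0,-1],"delta_rot":[0,0,0],"fingers":64},{"offset":[0,-1,-0.3],"delta_rot":[0,0,0],"fingers":64},{"offset":[0,-1,0],"delta_rot":[0,0,0],"fingers":64}]'; python3 -m pendant '[{"offset":[0.5,-1,0],"delta_rot":[0,0,0],"fingers":64},{"offset":[1,-1,0],"delta_rot":[0,0,0],"fingers":64},{"offset":[1,-1,0],"delta_rot":[0,0,0],"fingers":64},{"offset":[1,-1,0],"delta_rot":[0,0,0],"fingers":64},{"offset":[1,-1,0],"delta_rot":[0,0,0],"fingers":64},{"offset":[1,-0.5,0],"delta_rot":[0,0,0],"fingers":64},{"offset":[1,0,0],"delta_rot":[0,0,0],"fingers":64},{"offset":[1,0,0],"delta_rot":[0,0,0],"fingers":64}]'; python3 look.py y; python3 -c "
import cv2
a=cv2.imread('pics/side_y.png')[115:185,270:350];b=cv2.imread('pics/top_y.png')[100:170,360:440]
cv2.imwrite('pics/yy.png',cv2.hconcat([cv2.resize(q,(400,350),interpolation=cv2.INTER_CUBIC) for q in(a,b)]))"
```

```text
t: 38.4
tcp_pos: [0.6118, -0.0224, 0.2352]
tool_rot: [[-0.035, 0.999, 0.003], [0.999, 0.035, -0.0], [-0.0, 0.003, -1.0]]
wrist_force: [-0.4, -0.2, -0.8]
gripper_width: 0.726
t: 39.4
tcp_pos: [0.4675, 0.1612, 0.2344]
tool_rot: [[-0.035, 0.999, 0.002], [0.999, 0.035, 0.0], [0.0, 0.002, -1.0]]
wrist_force: [0.5, -0.3, 0.1]
gripper_width: 0.73
t 39.6 tcp [0.4676 0.1618 0.2341] F [ 0.38  0.45 -0.04] M [-0.011 -0.063  0.031]
```

View pics/yy.png

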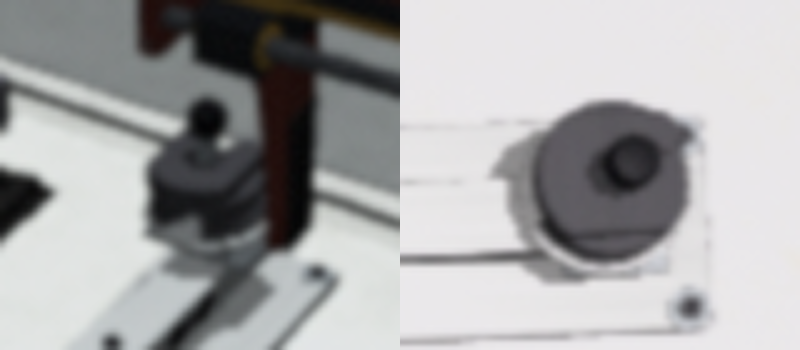

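```bash
python3 - <<'E'
from h import *
T=get_calibration("top"); p,d=grab_frame("top"); 
for u,v in((395,130),(400,143),(412,140),(400,125),(390,137),(404,148)):
    q=float(np.median(d[v-1:v+2,u-1:u+2])); print(u,v,(T["T"]@np.array([(u-T["cx"])/T["fx"]*q,(v-T["cy"])/T["fy"]*q,q,1]))[:3].round(4))
im=np.ascontiguousarray(p[:,:,::-1])
for c in blobs(im,(218,215,255,250),110,minA=60): print("small",cv2.minEnclosingCircle(np.array([plane(T,*q,.007)[:2] for q in c]).astype(np.float32)))
cv2.imwrite("pics/fin.png",cv2.resize(im[112:158,380:430],(750,690),interpolation=cv2.INTER_CUBIC)[:600])
E
```

```text
395 130 [ 0.6692 -0.0043  0.0966]
400 143 [ 0.6444 -0.0135  0.0961]
412 140 [ 0.65   -0.0364  0.096 ]
400 125 [ 0.6787 -0.0139  0.0966]
390 137 [0.656  0.0052 0.0957]
404 148 [ 0.6364 -0.0229  0.0868]
small ((0.4761087894439697, 0.3116542100906372), 0.052801020443439484)
```

View pics/fin.png

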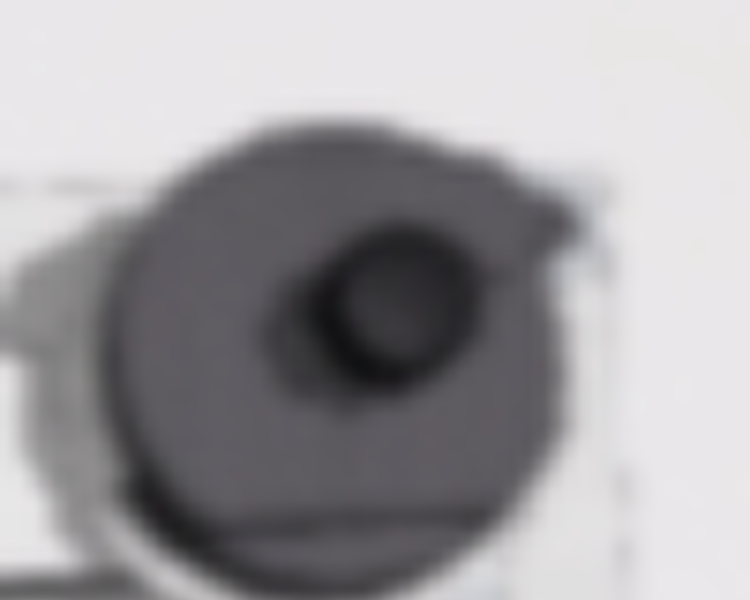

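```bash
python3 -c "
from cell import arm
print(arm.sign_off(), arm.read_state()['t'])"
```

```text
the job is handed in; nothing more can be done
the job is handed in; nothing more can be done
```

The large mass is on the stem, resting flat on the first mass and turned a quarter turn. The job was handed in at about 40 s of the 56 s allowed.

**Sliding on:** I gripped the mass on its finger flats and slid it along the fixture's +x onto the stem. I felt it come home with about 2.9 N, then backed off 1.9 mm to centre it on the stem.

**Lowering and turning:** I let the mass down until its 3 N was on the first mass. I then turned it 90° so its slot points to the fixture's -y. After the turn there was a sideways force of about 4 N. I eased most of it off before letting go, and no reading added up to more than about 5–6 N on the fixture. Readings were taken only after each move, so brief peaks in between were not seen.

**Checks before handing in:**
- **Height:** depth readings put the top of the mass at 95.7–96.6 mm, so it sits flat with its centre at about 88 mm.
- **Lock:** the top view shows the knob over the disc, the near flat parallel to the beam, and the first mass's slot covered.
- **Contact:** the wrist force after letting go was about 0, with the arm well clear.

**Checks that failed or were weak:**
- **Slot direction:** the open slot could not be seen from above, because the dark first mass lies beneath it. The -y direction comes from the tool's turn and the position of the flat.
- **Small mass:** the final check on it failed because the arm was in that part of the picture and spoiled the circle fit. The arm was never brought down near it.

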